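# Pack the finishing kit into the toolbox

### The job

Pack the finishing kit into the open wooden toolbox: lay the cork sanding block flat on its bottom, seat the lift-out tray level on the two ledges above it, and lay the short file in the tray's long undivided compartment and the wire loop tool in the longer of the two wells on the other side of the grip. Leave the sanding sponge, the long file and the pointed wooden modelling tool where they lie.

Things in the scene. Friction and masses are not known exactly. Their poses are not given: they have to be found in the camera images.
- toolbox: Open wooden box with dark steel corners, fixed; outside 242 (x) x 216 (y) x 76 mm high, walls 10 mm (inside 222 x 196). Origin: centre of its underside, z up. Floor 6 mm above the origin. At each short end (|x| from 89 to 111 mm) a cleat fills the width, its top 42 mm above the origin: these are the two ledges for the tray; the floor between them is free. Same either way round.
- tray_grip (a point): Middle of the grip rail (114 mm along x, 10 thick, 18 high) of the light wood lift-out tray, loose, 0.3 kg, 206 (x) x 180 (y) mm; 53 mm above its underside, 95 above the box's origin when seated, either way round. Walls 26 mm high. Open the fingers only a little inside. From here, in mm: long compartment 196 x 80, floor centre (0, 45, -48); longer well 150 x 80, floor centre (-23, -45, -48); rest: small well.
- cork_block_mid (a point): Cork sanding block, plain brown all over, 60 (x) x 101 (y) x 27 mm, loose, 0.08 kg. Point at its centre, 13.5 mm above its underside. It belongs on the toolbox's floor, under the tray, any way round.
- sponge_mid (a point): Look-alike of the cork block: sanding sponge with a dark, nearly black top, 62 x 95 x 23 mm. Point at its centre. Does not belong; stays where it lies.
- short_file_mid (a point): The shorter of two files with wooden handles: 175 mm long along y, loose, 0.11 kg, lying flat. Point midway along its length, 10 mm above its underside. Handle, up to 24 mm wide and 19 high, from +12 to +88 mm along y: grasp it about 45 mm from this point, across x; slim blade, 8 mm wide, to -88 mm. May lie either way round in its compartment.
- long_file_mid (a point): Look-alike: flat file with a wooden handle, 255 mm long along y (handle on the +y side), blade 20 mm wide. Point midway along its length, 10 mm above its underside. Does not belong; stays where it lies.
- wire_loop_mid (a point): Wire loop modelling tool 129 mm long along y, loose, 0.02 kg. Point midway along its length, 6 mm above its lowest edge. Round wooden handle 10 mm wide and 8 high from -25 to +65 mm along y: grasp it about 20 mm from this point on the +y side, across x; wire loop, 22 mm wide, to -65 mm. May lie either way round in its well.
- wood_tool_mid (a point): Look-alike: plain pointed boxwood modelling tool without a loop, 179 mm long along y, 17 mm wide, 5 mm thick. Point at its centre. Does not belong; stays where it lies.
Mind the look-alikes: they are no part of the job. What is shaped like the part that bears cork_block_mid but purple is not meant.

How it is judged (in metres and radians):
On the way, in this order (a step that is already met when the one before it is completed fails the run):
1. the cork block lies flat on the toolbox's floor (x of cork_block_mid in the frame of toolbox between -0.06 and 0.06 m and y of cork_block_mid in the frame of toolbox between -0.07 and 0.07 m and z of cork_block_mid in the frame of toolbox between 0.014 and 0.024 m and angle between cork_block_mid's own z axis and vertical below 0.1 rad), for 0.2 s.
2. the tray sits level on both ledges over the block (all of step 1 and horizontal distance between tray_grip and toolbox below 0.014 m and angle between the x axis of tray_grip and the x axis of toolbox, either way round below 0.12 rad and angle between tray_grip's own z axis and vertical below 0.05 rad and z of tray_grip in the frame of toolbox between 0.09 and 0.099 m), for 0.2 s.
At the end, for the whole second after the job is handed in: Cork block flat on the box floor; tray level on both ledges (within 14 mm, 0.12 rad); short file flat in the long compartment and wire loop tool flat in the longer well (middles within 14 mm along, 32 mm across); sponge, long file, wooden tool within 25 mm of their start; all at rest (all of step 2 and x of short_file_mid in the frame of tray_grip between -0.014 and 0.014 m and y of short_file_mid in the frame of tray_grip between 0.013 and 0.077 m and z of short_file_mid in the frame of tray_grip between -0.046 and -0.032 m and angle between short_file_mid's own y axis and vertical between 1.42 and 1.72 rad and x of wire_loop_mid in the frame of tray_grip between -0.037 and -0.009 m and y of wire_loop_mid in the frame of tray_grip between -0.077 and -0.013 m and z of wire_loop_mid in the frame of tray_grip between -0.05 and -0.036 m and angle between wire_loop_mid's own y axis and vertical between 1.42 and 1.72 rad and distance of each of sponge_mid, long_file_mid, wood_tool_mid from where it was at the start of the episode below 0.025 m and linear speed of each of cork_block, tray, short_file, wire_loop below 0.03 m/s); the robot touches nothing.
It also fails if it takes over 109 s, if anything falls off the work surface, if the arm or the gripper's body presses on something with over 40 N, if the wrist force passes 120 N, or if a joint passes its speed limit or range.

### The arm

A 6-joint arm with a two-finger parallel gripper is mounted at the origin on a cart in front of the work surface, level with it; the furniture and walls round the work are solid. World frame = base frame: x ahead of the robot, y to its left, z up, the work surface at z = 0. Lengths are in m, angles in degrees, forces in N, time in s.
With the tool pointing down it reaches from about 0.4 to 0.825 m from the base axis. Payload 7 kg.
Tool frame: the origin (TCP) lies on the centre line of the jaws, within the pads' length; the fingertips stand r.tip_reach ahead of it and the grasp point (between the pads) is the TCP (r.tip_reach is the distance from the TCP to the fingertips, in m); z points along the fingers, y is the line along which they close (so a half turn about z gives the same grasp; the last joint's range is limited). The gripper opens to 88 mm and grips with 3 to 60 N. Pads are 19 mm wide; open, the fingers measure 130 mm over their backs; the gripper's body (78 mm by 193 mm) begins 47 mm behind the grasp point.
Start: joints at [82.397, 20.546, 0.682, 0, -70.136, -16.507], TCP at [0.276, 0.616, 0.246] pointing down, gripper open.
Joint ranges: [-176.03, 176.03], [-82.01, 121.73], [-58.28, 71.71], [-173.87, 95.51], [-174.79, -0.11], [-173.66, 173.66]. Speed limits (degrees/s): [136.94, 136.94, 172.46, 180, 180, 180].

### API

Orientations are given as [roll, pitch, yaw] about the fixed x, y, z axes, in that order (R = Rz(yaw) Ry(pitch) Rx(roll)).
In Python, from plant import sensors, cams, r gives the robot as it stands.
- The arm moves only by the tool drive_tool, never from a script. Its argument "rows" is a list of rows, each an object of numbers: "fingers": the gripper's target within -1 to 1 (fully open at 1, half-way at 0, shut at -1); "x", "y", "z": the shift along the tool's x, y, z in m; "spin": the turn about the tool's z in rad. A call has 1 to 10 rows; each row is the pose to reach, as a shift and turn from the pose commanded when the call began, along the tool's axes at that moment; what a row does not reach only later rows make up. A row lasts 1/8 s, in which the tool goes at most 62.5 mm and 10.7 degrees, less where a joint would pass 70% of its speed; a pose out of reach is approached as far as the arm can. A call with a gripper value outside its range is refused whole. The fingers move at their own pace and stop on an object; "newtons" is the grip in N (left out, the last holds). Time passes only in rows, so rows that repeat a pose let the fingers close. It gives the time, the measured TCP pose, the force, the opening and the grip force at its end, in the units of the state.
- sensors.get_state(): the state, without advancing time (a new reading comes with each control period).
- cams.capture(name): name is "scene" or "top"; returns a dict with "pixels" (420x560x3 uint8, red, green, blue), "intrinsics" (3x3 intrinsics, pixels), "k1" (the pictures are not rectified: a ray, as slopes to the right and down, at radius r is drawn at 1 + k1 r^2 times it, then the intrinsics apply), "eye" and "orientation" of the camera in the world. Camera axes: x right, y up, looking along -z (the intrinsics and any distortion apply to the point x, -y, -z); pixel columns grow to the right and rows downward; lengths in m; the calibration is good to about 2 mm. A picture is of the moment at which its call begins. There is no depth.
- r.close_job(): hands the job in; it is judged then, once.
The state is a dict: "time_s": time; "joints": joint angles; "qd": joint speeds; "joint_torque": joint torques, N m; "tcp_pos": TCP position; "eef_rot": TCP orientation; "contact_force": force on the tool from outside, world axes, zero at the start; "moment": the same for the moment, N m; "gripper_width": finger opening in m; "gripper_force": force on a finger pad.
Only numpy, scipy, OpenCV 4.12 (cv2) and the standard library are available. Lean on these libraries where they do the work, as an engineer would, in place of code of your own. Each camera call takes 0.05 s, during which the arm holds its last target. There are 200 camera calls.

## Working session

There is one attempt and no reset: what is moved stays moved. The work goes in short steps, Python scripts to look and compute and a tool call to move; the robot and the scene stay as the last step left them, time stands still between calls to the robot, and variables do not carry over. Pictures are saved under pics/ and viewed, at most 14 in all, crops included, and the job is handed in when it is done.

Besides the shell and the picture viewer there is one more tool, called as name(argument=value, ...), one argument or row to a line, values as JSON. drive_tool: Moves the arm, as the interface text tells. Its arguments: {"type":"object","properties":{"rows":{"type":"array"},"newtons":{"type":"number"}},"required":["rows"]}

```bash
ls; mkdir -p pics; cat > h.py <<'E'
import numpy as np, cv2
from scipy.spatial.transform import Rotation as R
from plant import sensors, cams, r
def Rm(c):
    o=np.array(c["orientation"],float)
    if o.shape==(3,3): return o
    return R.from_euler('xyz',o,degrees=True).as_matrix()
def snap(n,f=None):
    c=cams.capture(n)
    if f: cv2.imwrite('pics/'+f,cv2.cvtColor(c["pixels"],cv2.COLOR_RGB2BGR))
    return c
def rays(c,px):
    px=np.atleast_2d(np.array(px,float)); K=np.array(c["intrinsics"])
    d=(px-[K[0,2],K[1,2]])/[K[0,0],K[1,1]]
    u=d.copy()
    for _ in range(20): u=d/(1+c["k1"]*(u**2).sum(1,keepdims=True))
    return np.c_[u[:,0],-u[:,1],-np.ones(len(u))]@Rm(c).T
def onz(c,px,z):
    v=rays(c,px); e=np.array(c["eye"]); return e+v*((z-e[2])/v[:,2:])
def proj(c,P):
    P=np.atleast_2d(np.array(P,float)); q=(P-np.array(c["eye"]))@Rm(c)
    u=np.c_[q[:,0],-q[:,1]]/-q[:,2:]; u=u*(1+c["k1"]*(u**2).sum(1,keepdims=True))
    K=np.array(c["intrinsics"]); return u*[K[0,0],K[1,1]]+[K[0,2],K[1,2]]
def tri(c1,p1,c2,p2):
    a,b=rays(c1,p1)[0],rays(c2,p2)[0]; e,f=np.array(c1["eye"]),np.array(c2["eye"])
    s=np.linalg.lstsq(np.c_[a,-b],f-e,rcond=None)[0]; A=e+s[0]*a;B=f+s[1]*b
    return (A+B)/2,np.linalg.norm(A-B)
E
python3 - <<'E'
from h import *
for n in("scene","top"):
    c=snap(n,n+'0.png'); print(n,c["eye"],c["orientation"],c["intrinsics"],c["k1"])
print(sensors.get_state(), r.tip_reach)
E
```

```text
pics
scene [ 0.097247   -0.82885727  1.18021531] [ 38.6238709   -0.98950834 -25.36603729] [[484.45852735   0.         279.11054736]
 [  0.         484.45852735 217.31873816]
 [  0.           0.           1.        ]] -0.07921174084964515
top [ 0.19168843 -0.03822764  1.66424095] [  9.79995433  -0.76172417 -90.66025353] [[520.38032408   0.         270.1826208 ]
 [  0.         520.38032408 208.96999045]
 [  0.           0.           1.        ]] -0.04446923054090832
{'time_s': 0.1, 'joints': array([ 8.23989620e+01,  2.05899154e+01,  6.40901719e-01, -1.78756937e-02,
       -7.01351073e+01, -1.65085618e+01]), 'qd': array([ 0.01502765, -0.01291177,  0.12693578,  0.11854558, -0.0290349 ,
       -0.0064383 ]), 'joint_torque': array([-2.82396271e-03, -5.84164345e+01,  2.93754101e+01,  7.01557025e+00,
        1.02269652e-02, -5.85228872e-05]), 'tcp_pos': array([0.27556578, 0.61576404, 0.24470101]), 'eef_rot': array([ 1.79914571e+02, -7.79353176e-03, -2.41156805e+01]), 'contact_force': array([1.07797857, 0.42703513, 0.58872808]), 'moment': array([ 0.01466598,  0.01611328, -0.01225758]), 'gripper_force': 0.0, 'gripper_width': 0.08825522961881051} 0.019
```

View pics/scene0.png

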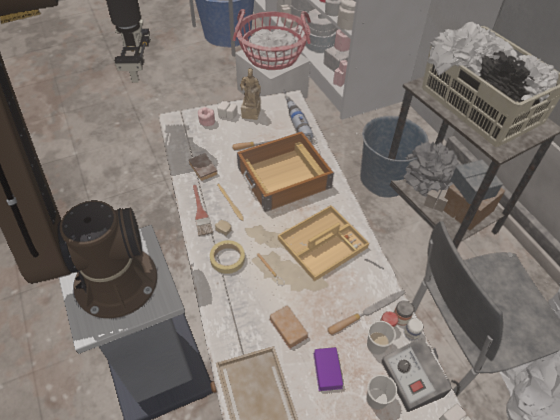

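View pics/top0.png

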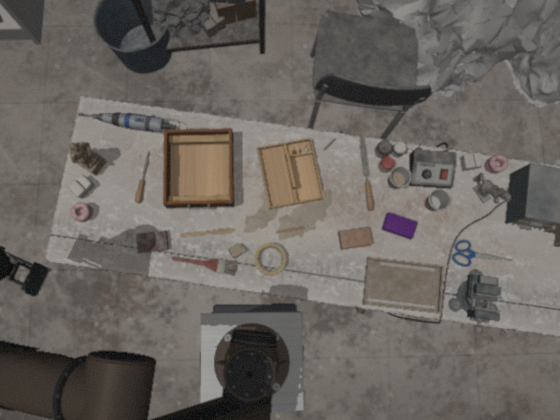

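```bash
python3 - <<'E'
from h import *
t=cv2.imread('pics/top0.png'); s=cv2.imread('pics/scene0.png')
cv2.imwrite('pics/a.png',cv2.resize(t[120:280,120:333],(798,600),interpolation=cv2.INTER_CUBIC))
cv2.imwrite('pics/b.png',cv2.resize(t[120:270,230:430],(800,600),interpolation=cv2.INTER_CUBIC))
c=cams.capture('top')
for n,p,z in [("box",(198,168),.076),("tray",(294,172),.053),("cork",(355,238),.027),("loop",(280,231),.006),("wood",(207,233),.005),("fileL",(147,152),.01),("fileL2",(139,203),.01),("fileR",(364,138),.01),("fileR2",(370,210),.01),("dark",(153,241),.023),("purple",(400,226),.023)]:
    P=onz(c,p,z)[0]; print(n,P.round(3),np.hypot(*P[:2]).round(3))
E
```

```text
box [0.598 0.163 0.076] 0.62
tray [ 0.589 -0.14   0.053] 0.605
cork [ 0.378 -0.331  0.027] 0.503
loop [ 0.406 -0.094  0.006] 0.417
wood [0.402 0.14  0.005] 0.425
fileL [0.671 0.339 0.01 ] 0.752
fileL2 [0.501 0.36  0.01 ] 0.617
fileR [ 0.713 -0.378  0.01 ] 0.807
fileR2 [ 0.471 -0.387  0.01 ] 0.609
dark [0.375 0.309 0.023] 0.486
purple [ 0.416 -0.478  0.023] 0.634
```

View pics/a.png

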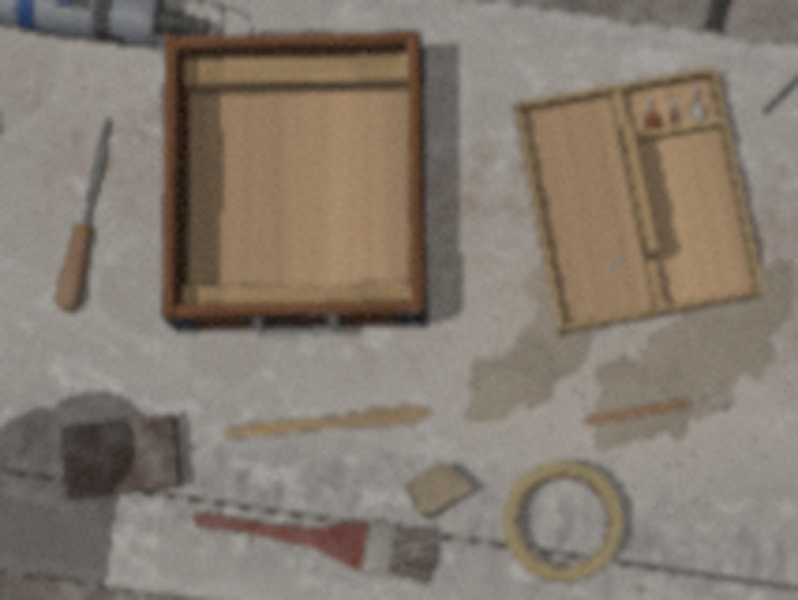

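View pics/b.png

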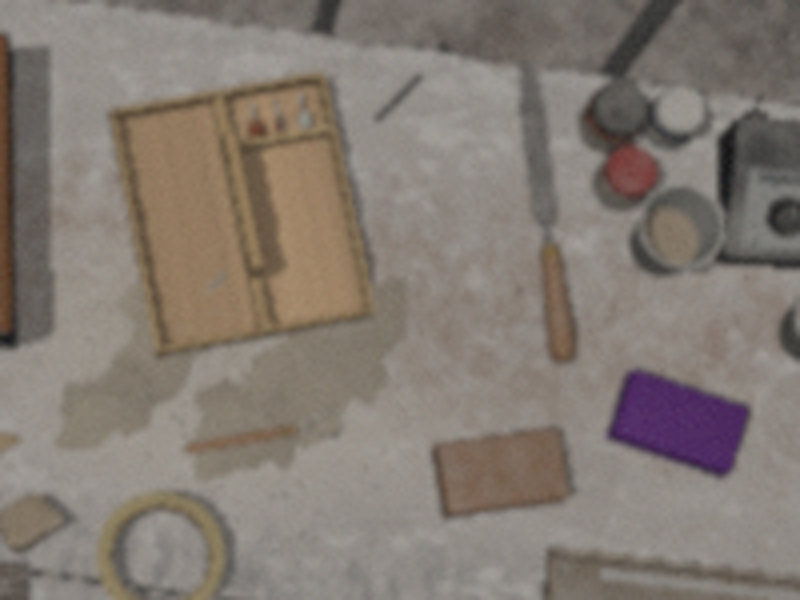

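The top view shows these things:
- **Cork candidates:** plain brown block (355,238), dark sponge (153,241) and purple block (400,226). I choose the brown block.
- **Files:** the left one, (147,152)–(139,203), is about 172 mm, so it is the short one. The right one, (364,138)–(370,210), is about 245 mm, so it is the long one.
- **Thin tools:** the short handle at (290,231) is the loop tool. The pointed one at (207,233) is the look-alike.
- **Box and tray:** the box is at (198,168). The tray is at (292,173), with its small well at the upper right, so tray +x is roughly world +x.

Next I measure from both views.

```bash
python3 - <<'E'
from h import *
s=cv2.imread('pics/scene0.png')
a=cv2.resize(s[130:280,185:385],(800,600),interpolation=cv2.INTER_CUBIC)
cv2.imwrite('pics/c.png',a)
t=cv2.imread('pics/top0.png')
m=np.hstack([cv2.resize(t[215:250,270:315],(400,311),interpolation=cv2.INTER_CUBIC),cv2.resize(s[245:280,245:290],(400,311),interpolation=cv2.INTER_CUBIC)])
n=np.hstack([cv2.resize(t[220:255,333:378],(400,289),interpolation=cv2.INTER_CUBIC),cv2.resize(s[300:350,260:315],(400,289),interpolation=cv2.INTER_CUBIC)])
cv2.imwrite('pics/d.png',np.vstack([m,n]))
E
```

```text
(no output)
```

View pics/c.png

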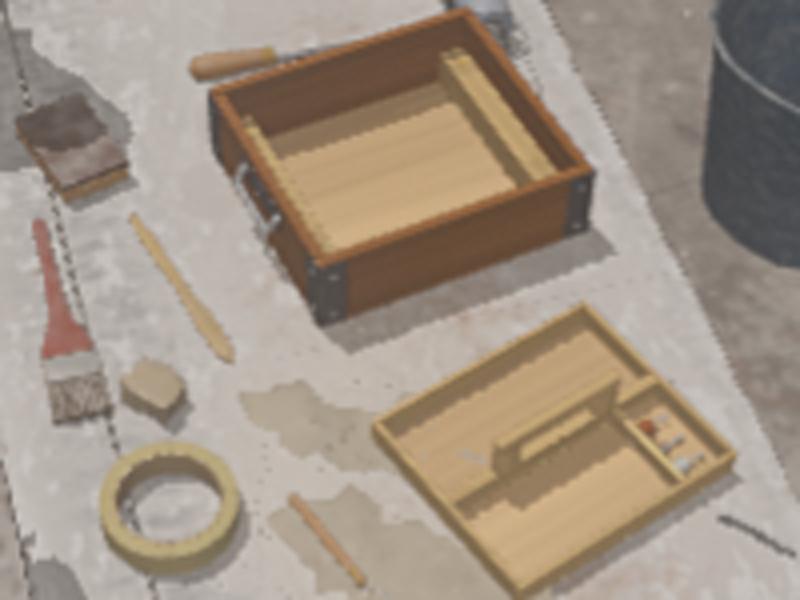

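View pics/d.png

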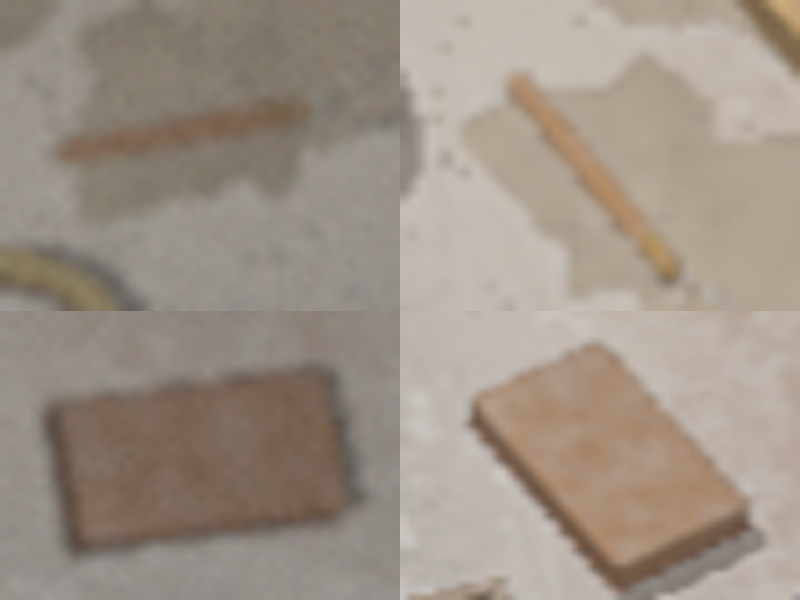

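```bash
cat > m.py <<'E'
from h import *
t=cams.capture('top'); s=cams.capture('scene')
A=lambda x,y:(120+x*213/798,120+y*160/600); C=lambda x,y:(185+x/4,130+y/4)
D1=lambda x,y:(270+x*.1125,215+y*35/311); D2=lambda x,y:(245+(x-400)*.1125,245+y*35/311)
D3=lambda x,y:(333+x*.1125,220+(y-311)*35/289); D4=lambda x,y:(260+(x-400)*.1375,300+(y-311)*50/289)
sets={'cork':[(D3(60,405),D4(475,400)),(D3(330,370),D4(600,345)),(D3(347,515),D4(745,510)),(D3(75,548),D4(612,565))],
'tray':[(A(517,104),C(585,305)),(A(716,72),C(737,458)),(A(760,292),C(520,595)),(A(560,330),C(375,428))],
'box':[(A(165,36),C(467,10)),(A(419,33),C(592,172)),(A(425,310),C(323,265)),(A(165,316),C(212,92))],
'loop':[(D1(60,150),D2(515,80)),(D1(305,108),D2(672,272))],
'file':[(A(68,308),C(190,70)),(A(82,228),C(275,52))]}
for k,v in sets.items():
    P=[]
    for a,b in v:
        p,e=tri(t,a,s,b); P.append(p); print(k,p.round(4),'gap',e.round(4))
    P=np.array(P); print('  mean',P.mean(0).round(4),'edges',np.linalg.norm(np.diff(np.vstack([P,P[:1]]),axis=0)[:,:2],axis=1).round(3),
     'ang',[np.degrees(np.arctan2(*(d[1::-1]))).round(1) for d in np.diff(np.vstack([P,P[:1]]),axis=0)])
E
python3 m.py
python3 - <<'E'
from h import *
t=cams.capture('top')
A=lambda x,y:(120+x*213/798,120+y*160/600)
print('file axis',onz(t,[A(68,308),A(82,228),A(108,120)],.01).round(4))
E
```

```text
cork [ 0.3783 -0.2833  0.0012] gap 0.0498
cork [ 0.3806 -0.3505  0.1587] gap 0.0285
cork [ 0.3786 -0.3872  0.0529] gap 0.0517
cork [ 0.378  -0.3175 -0.1436] gap 0.0356
  mean [ 0.3789 -0.3346  0.0173] edges [0.067 0.037 0.07  0.034] ang [np.float64(-88.0), np.float64(-93.1), np.float64(90.5), np.float64(89.5)]
tray [ 0.6806 -0.026   0.0178] gap 0.0013
tray [ 0.71   -0.2017  0.0173] gap 0.0041
tray [ 0.5125 -0.2349  0.0105] gap 0.0009
tray [ 0.4811 -0.0615  0.012 ] gap 0.0021
  mean [ 0.5961 -0.131   0.0144] edges [0.178 0.2   0.176 0.203] ang [np.float64(-80.5), np.float64(-170.4), np.float64(100.3), np.float64(10.1)]
box [0.7288 0.2749 0.0634] gap 0.0011
box [0.7282 0.057  0.0691] gap 0.0001
box [0.4886 0.0508 0.0761] gap 0.004
box [0.4869 0.2677 0.0672] gap 0.0034
  mean [0.6082 0.1626 0.0689] edges [0.218 0.24  0.217 0.242] ang [np.float64(-90.2), np.float64(-178.5), np.float64(90.5), np.float64(1.7)]
loop [ 4.039e-01 -8.400e-02 -4.000e-04] gap 0.0002
loop [ 4.189e-01 -1.733e-01  3.000e-04] gap 0.0012
  mean [ 4.114e-01 -1.287e-01 -1.000e-04] edges [0.091 0.091] ang [np.float64(-80.5), np.float64(99.5)]
file [0.5046 0.3648 0.0028] gap 0.0007
file [0.5781 0.3539 0.0041] gap 0.0054
  mean [0.5413 0.3593 0.0035] edges [0.074 0.074] ang [np.float64(-8.4), np.float64(171.6)]
file axis [[0.5035 0.363  0.01  ]
 [0.5741 0.3531 0.01  ]
 [0.6709 0.3333 0.01  ]]
```

```bash
python3 - <<'E'
import re
s=open('m.py').read()
s=s.replace("(D3(60,405),D4(475,400)),(D3(330,370),D4(600,345)),(D3(347,515),D4(745,510)),(D3(75,548),D4(612,565))","(D3(60,405),D4(600,345)),(D3(330,370),D4(745,510)),(D3(347,515),D4(612,565)),(D3(75,548),D4(475,400))")
s=s[:s.index("for k,v")]+'''
Z=dict(cork=.027,tray=.026,box=.076,loop=.006,file=.01)
for k,v in sets.items():
    tt=onz(t,[a for a,b in v],Z[k]); ss=onz(s,[b for a,b in v],Z[k]); X=np.array([tri(t,a,s,b)[0] for a,b in v])
    print(k,'top',tt.mean(0).round(4),'scene',ss.mean(0).round(4),'tri',X.mean(0).round(4))
    for Q in(tt,ss):
        d=np.diff(np.vstack([Q,Q[:1]]),axis=0); print('   len',np.linalg.norm(d,axis=1).round(3),'ang',np.degrees(np.arctan2(d[:,1],d[:,0])).round(1))
'''
open('m.py','w').write(s)
E
python3 m.py
```

```text
cork top [ 0.3784 -0.3341  0.027 ] scene [ 0.3793 -0.3374  0.027 ] tri [ 0.3797 -0.3351  0.0221]
   len [0.098 0.056 0.098 0.055] ang [ -82.7 -176.3   96.8    3.6]
   len [0.096 0.054 0.093 0.054] ang [ -83.8 -176.2   96.     6.7]
tray top [ 0.5923 -0.13    0.026 ] scene [ 0.5924 -0.138   0.026 ] tri [ 0.5961 -0.131   0.0144]
   len [0.176 0.199 0.175 0.203] ang [ -81.  -170.5  100.4   10. ]
   len [0.178 0.203 0.175 0.203] ang [ -80.1 -169.7   99.9   11.1]
box top [0.6053 0.1616 0.076 ] scene [0.6054 0.1559 0.076 ] tri [0.6082 0.1626 0.0689]
   len [0.216 0.239 0.215 0.242] ang [ -89.8 -178.7   90.8    1.4]
   len [0.211 0.234 0.208 0.236] ang [ -89.1 -179.8   91.4    0.8]
loop top [ 0.4103 -0.1283  0.006 ] scene [ 0.4102 -0.1323  0.006 ] tri [ 4.114e-01 -1.287e-01 -1.000e-04]
   len [0.09 0.09] ang [-80.8  99.2]
   len [0.09 0.09] ang [-80. 100.]
file top [0.5388 0.358  0.01  ] scene [0.5401 0.3527 0.01  ] tri [0.5413 0.3593 0.0035]
   len [0.071 0.071] ang [ -8. 172.]
   len [0.077 0.077] ang [ -7.1 172.9]
```

```bash
cat > go.py <<'E'
import sys
from h import *
# usage: go.py x y z yaw : total shift in tool axes, spin rad
T=[float(a) for a in sys.argv[1:5]]
st=sensors.get_state(); M=R.from_euler('xyz',st["eef_rot"],degrees=True)
d=M.inv().apply(np.array(T[:3])-st["tcp_pos"])
sp=-((T[3]-st["eef_rot"][2]+180)%360-180)
print('t',round(st["time_s"],2),'pos',st["tcp_pos"].round(4),'rot',st["eef_rot"].round(2),'w',round(st["gripper_width"],4),'F',st["contact_force"].round(1))
print('shift',d.round(4),'dist',np.linalg.norm(d).round(3),'spin rad',np.radians(sp).round(3),'deg',round(sp,1),'rows>=',round(max(np.linalg.norm(d)/.0625,abs(sp)/10.7),1))
E
python3 go.py 0.55 0.1 0.245 -60
```

```text
t 0.4 pos [0.2757 0.6161 0.2454] rot [179.99   0.   -24.11] w 0.0874 F [ 0.6 -0.2  0.3]
shift [0.4612 0.359  0.0005] dist 0.584 spin rad 0.626 deg 35.9 rows>= 9.4
```

drive_tool(
  rows=[
    {"x": 0.046,"y": 0.036,"z": 0,"spin": 0.063,"fingers": 1},
    {"x": 0.092,"y": 0.072,"z": 0,"spin": 0.126,"fingers": 1},
    {"x": 0.138,"y": 0.108,"z": 0,"spin": 0.188,"fingers": 1},
    {"x": 0.184,"y": 0.144,"z": 0,"spin": 0.25,"fingers": 1},
    {"x": 0.23,"y": 0.18,"z": 0,"spin": 0.313,"fingers": 1},
    {"x": 0.276,"y": 0.216,"z": 0,"spin": 0.376,"fingers": 1},
    {"x": 0.322,"y": 0.252,"z": 0,"spin": 0.438,"fingers": 1},
    {"x": 0.368,"y": 0.288,"z": 0,"spin": 0.5,"fingers": 1},
    {"x": 0.415,"y": 0.323,"z": 0,"spin": 0.563,"fingers": 1},
    {"x": 0.461,"y": 0.359,"z": 0,"spin": 0.626,"fingers": 1},
  ],
)

```text
time_s: 1.65
tcp_pos: [0.5507, 0.0984, 0.2459]
eef_rot: [-179.9, -0.0, -60.1]
contact_force: [0.2, 0.8, -0.1]
gripper_width: 0.0878
gripper_force: 0.0
```

```bash
python3 go.py 0.379 -0.336 0.12 -83.5
```

```text
t 1.65 pos [0.5507 0.0984 0.2459] rot [-179.95   -0.    -60.08] w 0.0878 F [ 0.2  0.8 -0.1]
shift [0.2909 0.3656 0.1256] dist 0.484 spin rad 0.409 deg 23.4 rows>= 7.7
```

drive_tool(
  rows=[
    {"x": 0.035,"y": 0.044,"z": 0,"spin": 0.05,"fingers": 1},
    {"x": 0.073,"y": 0.091,"z": 0,"spin": 0.1,"fingers": 1},
    {"x": 0.109,"y": 0.137,"z": 0,"spin": 0.15,"fingers": 1},
    {"x": 0.145,"y": 0.183,"z": 0.0,"spin": 0.2,"fingers": 1},
    {"x": 0.182,"y": 0.229,"z": 0.01,"spin": 0.25,"fingers": 1},
    {"x": 0.218,"y": 0.274,"z": 0.03,"spin": 0.3,"fingers": 1},
    {"x": 0.254,"y": 0.32,"z": 0.06,"spin": 0.36,"fingers": 1},
    {"x": 0.278,"y": 0.35,"z": 0.1,"spin": 0.4,"fingers": 1},
    {"x": 0.291,"y": 0.366,"z": 0.126,"spin": 0.409,"fingers": 1},
    {"x": 0.291,"y": 0.366,"z": 0.126,"spin": 0.409,"fingers": 1},
  ],
)

```text
time_s: 2.9
tcp_pos: [0.3766, -0.3355, 0.1176]
eef_rot: [179.8, 0.1, -83.6]
contact_force: [-0.0, -0.3, 0.7]
gripper_width: 0.0877
gripper_force: 0.0
```

```bash
python3 - <<'E'
from h import *
c=snap('scene');s=c["pixels"][:,:,::-1]; t=cams.capture('top')
st=sensors.get_state(); M=R.from_euler('xyz',st["eef_rot"],degrees=True)
tips=[st["tcp_pos"]+M.apply([0,k*st["gripper_width"]/2,r.tip_reach]) for k in(-1,1)]
print(proj(c,tips),proj(t,tips))
cv2.imwrite('pics/e.png',np.hstack([cv2.resize(s[270:370,230:330],(400,400),interpolation=cv2.INTER_CUBIC),cv2.resize(t["pixels"][190:290,300:400,::-1],(400,400),interpolation=cv2.INTER_CUBIC)]))
E
python3 go.py 0.379 -0.336 0.024 -83.5
```

```text
[[303.5761383  302.4356972 ]
 [273.91315684 318.92544219]] [[358.26011882 220.8457814 ]
 [362.6896436  249.22976234]]
t 3.0 pos [ 0.3789 -0.3351  0.12  ] rot [-1.800e+02 -2.000e-02 -8.342e+01] w 0.0874 F [-0.2  0.  -0.1]
shift [ 0.0008 -0.      0.096 ] dist 0.096 spin rad 0.001 deg 0.1 rows>= 1.5
```

View pics/e.png

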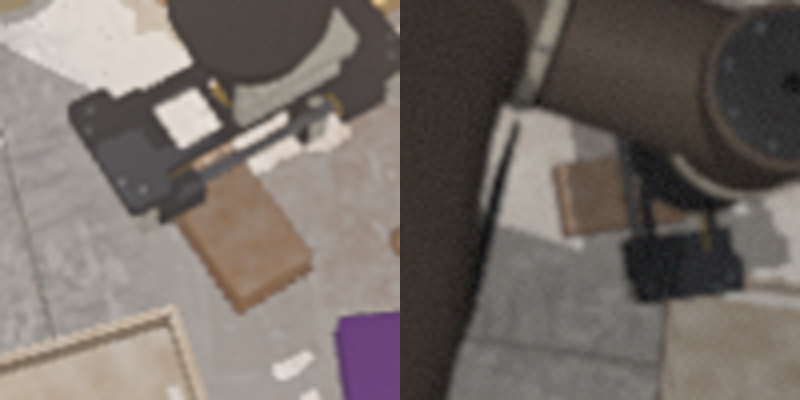

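drive_tool(
  rows=[
    {"z": 0.03,"fingers": 1},
    {"z": 0.06,"fingers": 1},
    {"z": 0.085,"fingers": 1},
    {"z": 0.096,"fingers": 1},
    {"z": 0.096,"fingers": 1},
    {"z": 0.096,"fingers": -1},
    {"z": 0.096,"fingers": -1},
    {"z": 0.096,"fingers": -1},
    {"z": 0.096,"fingers": -1},
    {"z": 0.096,"fingers": -1},
  ],
  newtons=25,
)

```text
invalid input
```

drive_tool(
  rows=[
    {"x": 0,"y": 0,"z": 0.03,"spin": 0,"fingers": 1},
    {"x": 0,"y": 0,"z": 0.06,"spin": 0,"fingers": 1},
    {"x": 0,"y": 0,"z": 0.085,"spin": 0,"fingers": 1},
    {"x": 0,"y": 0,"z": 0.096,"spin": 0,"fingers": 1},
    {"x": 0,"y": 0,"z": 0.096,"spin": 0,"fingers": 1},
    {"x": 0,"y": 0,"z": 0.096,"spin": 0,"fingers": -1},
    {"x": 0,"y": 0,"z": 0.096,"spin": 0,"fingers": -1},
    {"x": 0,"y": 0,"z": 0.096,"spin": 0,"fingers": -1},
    {"x": 0,"y": 0,"z": 0.096,"spin": 0,"fingers": -1},
    {"x": 0,"y": 0,"z": 0.096,"spin": 0,"fingers": -1},
  ],
  newtons=25,
)

```text
time_s: 4.25
tcp_pos: [0.379, -0.3352, 0.0241]
eef_rot: [-180.0, -0.0, -83.4]
contact_force: [-0.2, 0.8, 5.9]
gripper_width: 0.0594
gripper_force: 25.0
```

```bash
python3 go.py 0.53 -0.05 0.22 -90
```

```text
t 4.25 pos [ 0.379  -0.3352  0.0241] rot [-1.7995e+02 -3.0000e-02 -8.3400e+01] w 0.0594 F [-0.2  0.8  5.9]
shift [-0.2658 -0.1829 -0.1959] dist 0.378 spin rad 0.115 deg 6.6 rows>= 6.0
```

drive_tool(
  rows=[
    {"x": 0,"y": 0,"z": -0.03,"spin": 0,"fingers": -1},
    {"x": 0,"y": 0,"z": -0.08,"spin": 0,"fingers": -1},
    {"x": -0.02,"y": -0.014,"z": -0.13,"spin": 0.02,"fingers": -1},
    {"x": -0.06,"y": -0.041,"z": -0.17,"spin": 0.04,"fingers": -1},
    {"x": -0.1,"y": -0.069,"z": -0.196,"spin": 0.06,"fingers": -1},
    {"x": -0.145,"y": -0.1,"z": -0.196,"spin": 0.08,"fingers": -1},
    {"x": -0.185,"y": -0.127,"z": -0.196,"spin": 0.09,"fingers": -1},
    {"x": -0.225,"y": -0.155,"z": -0.196,"spin": 0.1,"fingers": -1},
    {"x": -0.25,"y": -0.172,"z": -0.196,"spin": 0.115,"fingers": -1},
    {"x": -0.266,"y": -0.183,"z": -0.196,"spin": 0.115,"fingers": -1},
  ],
)

```text
time_s: 5.5
tcp_pos: [0.53, -0.0485, 0.2191]
eef_rot: [179.9, -0.0, -89.9]
contact_force: [0.3, -0.8, -1.2]
gripper_width: 0.059
gripper_force: 25.0
```

```bash
python3 go.py 0.606 0.160 0.16 -89
```

```text
t 5.5 pos [ 0.53   -0.0485  0.2191] rot [179.95  -0.   -89.94] w 0.059 F [ 0.3 -0.8 -1.2]
shift [-0.2084 -0.0763  0.0591] dist 0.23 spin rad -0.016 deg -0.9 rows>= 3.7
```

drive_tool(
  rows=[
    {"x": -0.03,"y": -0.011,"z": 0,"spin": 0,"fingers": -1},
    {"x": -0.07,"y": -0.026,"z": 0,"spin": 0,"fingers": -1},
    {"x": -0.11,"y": -0.04,"z": 0,"spin": -0.01,"fingers": -1},
    {"x": -0.15,"y": -0.055,"z": 0.01,"spin": -0.016,"fingers": -1},
    {"x": -0.185,"y": -0.068,"z": 0.03,"spin": -0.016,"fingers": -1},
    {"x": -0.203,"y": -0.074,"z": 0.05,"spin": -0.016,"fingers": -1},
    {"x": -0.208,"y": -0.076,"z": 0.059,"spin": -0.016,"fingers": -1},
    {"x": -0.208,"y": -0.076,"z": 0.059,"spin": -0.016,"fingers": -1},
    {"x": -0.208,"y": -0.076,"z": 0.059,"spin": -0.016,"fingers": -1},
  ],
)

```text
time_s: 6.62
tcp_pos: [0.606, 0.1574, 0.1614]
eef_rot: [-180.0, 0.0, -89.1]
contact_force: [-0.1, 0.0, -0.9]
gripper_width: 0.0598
gripper_force: 25.0
```

```bash
python3 go.py 0.606 0.160 0.032 -89; python3 - <<'E'
from h import *
c=snap('scene');s=c["pixels"][:,:,::-1]
cv2.imwrite('pics/f.png',cv2.resize(s[70:270,190:390],(600,600),interpolation=cv2.INTER_CUBIC))
E
```

```text
t 6.62 pos [0.606  0.1574 0.1614] rot [-1.7995e+02  1.0000e-02 -8.9130e+01] w 0.0598 F [-0.1  0.  -0.9]
shift [-2.600e-03  1.000e-04  1.294e-01] dist 0.129 spin rad -0.002 deg -0.1 rows>= 2.1
```

View pics/f.png

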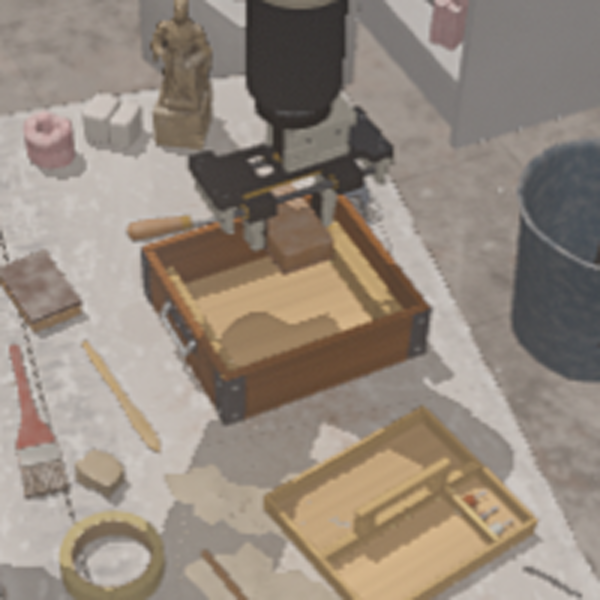

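drive_tool(
  rows=[
    {"x": -0.003,"y": 0,"z": 0.03,"spin": 0,"fingers": -1},
    {"x": -0.003,"y": 0,"z": 0.065,"spin": 0,"fingers": -1},
    {"x": -0.003,"y": 0,"z": 0.095,"spin": 0,"fingers": -1},
    {"x": -0.003,"y": 0,"z": 0.115,"spin": 0,"fingers": -1},
    {"x": -0.003,"y": 0,"z": 0.125,"spin": 0,"fingers": -1},
    {"x": -0.003,"y": 0,"z": 0.13,"spin": 0,"fingers": -1},
    {"x": -0.003,"y": 0,"z": 0.13,"spin": 0,"fingers": 0.7},
    {"x": -0.003,"y": 0,"z": 0.13,"spin": 0,"fingers": 0.7},
    {"x": -0.003,"y": 0,"z": 0.13,"spin": 0,"fingers": 0.7},
    {"x": -0.003,"y": 0,"z": 0.13,"spin": 0,"fingers": 0.7},
  ],
)

```text
time_s: 7.92
tcp_pos: [0.606, 0.1614, 0.031]
eef_rot: [-180.0, 0.0, -89.1]
contact_force: [-1.1, 0.2, -0.0]
gripper_width: 0.0745
gripper_force: 0.0
```

```bash
python3 go.py 0.592 -0.133 0.2 -170
```

```text
t 7.92 pos [0.606  0.1614 0.031 ] rot [-1.7997e+02  2.0000e-02 -8.9080e+01] w 0.0745 F [-1.1  0.2 -0. ]
shift [ 0.2941  0.0186 -0.1692] dist 0.34 spin rad 1.412 deg 80.9 rows>= 7.6
```

drive_tool(
  rows=[
    {"x": 0,"y": 0,"z": -0.05,"spin": 0,"fingers": 0.7},
    {"x": 0,"y": 0,"z": -0.11,"spin": 0,"fingers": 0.7},
    {"x": 0.02,"y": 0,"z": -0.16,"spin": 0.17,"fingers": 0.5},
    {"x": 0.06,"y": 0.004,"z": -0.17,"spin": 0.35,"fingers": 0.3},
    {"x": 0.11,"y": 0.007,"z": -0.17,"spin": 0.53,"fingers": 0},
    {"x": 0.16,"y": 0.01,"z": -0.17,"spin": 0.71,"fingers": 0},
    {"x": 0.21,"y": 0.014,"z": -0.17,"spin": 0.89,"fingers": 0},
    {"x": 0.25,"y": 0.017,"z": -0.17,"spin": 1.07,"fingers": 0},
    {"x": 0.28,"y": 0.019,"z": -0.17,"spin": 1.25,"fingers": 0},
    {"x": 0.294,"y": 0.019,"z": -0.17,"spin": 1.412,"fingers": 0},
  ],
)

```text
time_s: 9.18
tcp_pos: [0.5911, -0.1347, 0.2007]
eef_rot: [-180.0, 0.0, -170.4]
contact_force: [0.3, -0.3, 0.1]
gripper_width: 0.0441
gripper_force: 0.0
```

```bash
python3 - <<'E'
from h import *
c=snap('scene');s=c["pixels"][:,:,::-1]
cv2.imwrite('pics/g.png',cv2.resize(s[110:290,210:410],(800,600),interpolation=cv2.INTER_CUBIC))
st=sensors.get_state();print(proj(c,[st["tcp_pos"]+[0,0,-.019]]))
E
python3 go.py 0.592 -0.133 0.056 -170
```

```text
[[328.04100477 206.19176342]]
t 9.22 pos [ 0.5911 -0.1354  0.2006] rot [-1.7999e+02 -1.0000e-02 -1.7084e+02] w 0.0438 F [-0.3 -0.7  0.5]
shift [-0.0012  0.0023  0.1446] dist 0.145 spin rad -0.015 deg -0.8 rows>= 2.3
```

View pics/g.png

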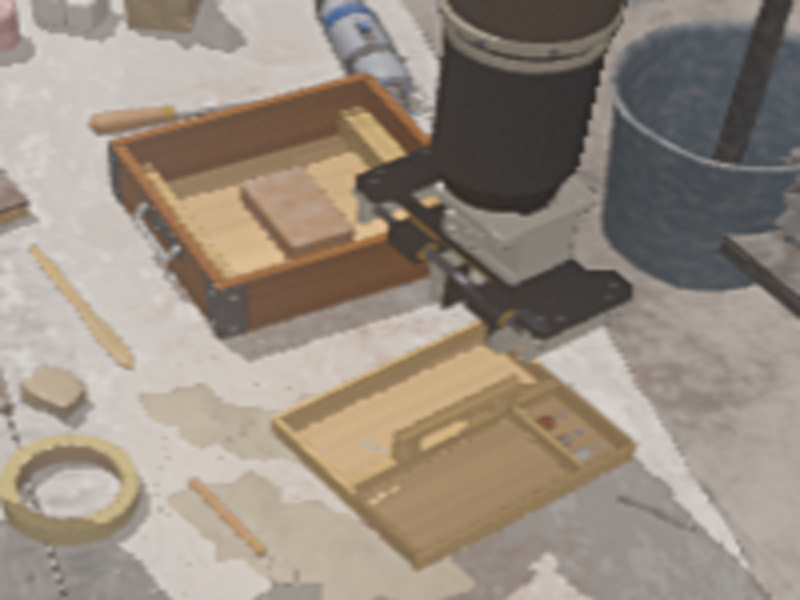

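The cork lies flat in the box at crop (295,210), and the grip rail is free at (465,405). I descend on it now.

drive_tool(
  rows=[
    {"x": -0.001,"y": 0.002,"z": 0.04,"spin": -0.01,"fingers": 0},
    {"x": -0.001,"y": 0.002,"z": 0.08,"spin": -0.01,"fingers": 0},
    {"x": -0.001,"y": 0.002,"z": 0.115,"spin": -0.01,"fingers": 0},
    {"x": -0.001,"y": 0.002,"z": 0.138,"spin": -0.01,"fingers": 0},
    {"x": -0.001,"y": 0.002,"z": 0.144,"spin": -0.01,"fingers": 0},
    {"x": -0.001,"y": 0.002,"z": 0.144,"spin": -0.01,"fingers": -1},
    {"x": -0.001,"y": 0.002,"z": 0.144,"spin": -0.01,"fingers": -1},
    {"x": -0.001,"y": 0.002,"z": 0.144,"spin": -0.01,"fingers": -1},
    {"x": -0.001,"y": 0.002,"z": 0.144,"spin": -0.01,"fingers": -1},
    {"x": -0.001,"y": 0.002,"z": 0.144,"spin": -0.01,"fingers": -1},
  ],
  newtons=45,
)

```text
time_s: 10.48
tcp_pos: [0.5925, -0.1306, 0.0573]
eef_rot: [180.0, 0.1, -169.4]
contact_force: [-0.6, 3.5, 6.2]
gripper_width: 0.0096
gripper_force: 45.0
```

```bash
python3 go.py 0.592 -0.133 0.2 -179
```

```text
t 10.47 pos [ 0.5925 -0.1306  0.0573] rot [ 1.8000e+02  6.0000e-02 -1.6941e+02] w 0.0096 F [-0.6  3.5  6.2]
shift [ 0.0008 -0.0023 -0.1427] dist 0.143 spin rad 0.167 deg 9.6 rows>= 2.3
```

drive_tool(
  rows=[
    {"x": 0,"y": 0,"z": -0.01,"spin": 0,"fingers": -1},
    {"x": 0,"y": 0,"z": -0.04,"spin": 0,"fingers": -1},
    {"x": 0,"y": 0,"z": -0.08,"spin": 0.03,"fingers": -1},
    {"x": 0,"y": 0,"z": -0.12,"spin": 0.08,"fingers": -1},
    {"x": 0,"y": 0,"z": -0.14,"spin": 0.13,"fingers": -1},
    {"x": 0,"y": 0,"z": -0.145,"spin": 0.16,"fingers": -1},
    {"x": 0,"y": 0,"z": -0.145,"spin": 0.167,"fingers": -1},
  ],
)

```text
time_s: 11.35
tcp_pos: [0.5916, -0.1309, 0.201]
eef_rot: [180.0, -0.1, -179.0]
contact_force: [-0.4, -0.0, -3.9]
gripper_width: 0.0099
gripper_force: 45.0
```

```bash
python3 go.py 0.606 0.161 0.2 -179;  python3 - <<'E'
from h import *
c=snap('scene');s=c["pixels"][:,:,::-1]; t=cams.capture('top')
cv2.imwrite('pics/h.png',np.hstack([cv2.resize(s[90:270,220:370],(400,480),interpolation=cv2.INTER_CUBIC),cv2.resize(t["pixels"][110:260,230:355,::-1],(400,480),interpolation=cv2.INTER_CUBIC)]))
E
```

```text
t 11.35 pos [ 0.5916 -0.1309  0.201 ] rot [ 1.7998e+02 -5.0000e-02 -1.7900e+02] w 0.0099 F [-0.4 -0.  -3.9]
shift [-0.0195  0.2916  0.001 ] dist 0.292 spin rad 0.0 deg 0.0 rows>= 4.7
```

View pics/h.png

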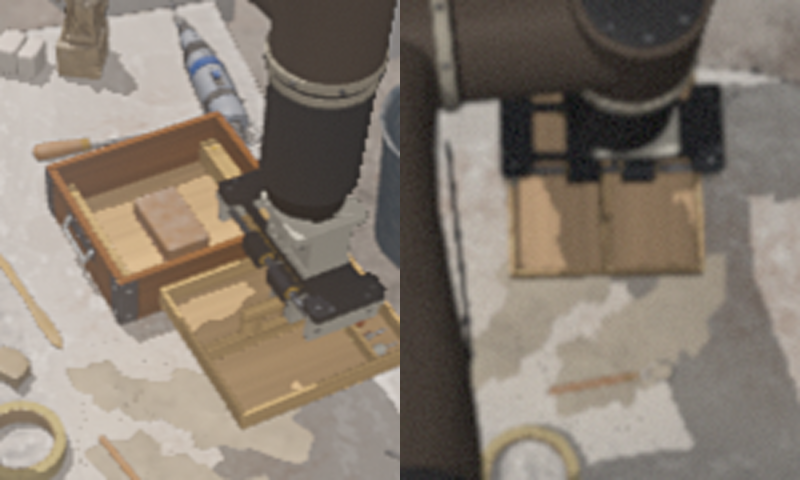

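```bash
python3 - <<'E'
from h import *
c=cams.capture('scene'); t=cams.capture('top'); z=.1697
print(onz(t,[(264.4,196.6),(324.7,195.6)],z).round(4), onz(c,[(280,200.6),(310.7,249.4)],z).round(4),tri(t,(264.4,196.6),c,(280,200.6)),tri(t,(324.7,195.6),c,(310.7,249.4)))
E
```

```text
[[ 0.4865 -0.0446  0.1697]
 [ 0.4879 -0.2215  0.1697]] [[ 0.4863 -0.0546  0.1697]
 [ 0.4873 -0.2344  0.1697]] (array([ 0.49006593, -0.04487948,  0.15713464]), np.float64(0.002181123322203878)) (array([ 0.49267058, -0.223959  ,  0.15225776]), np.float64(0.002582344290729343))
```

drive_tool(
  rows=[
    {"x": -0.001,"y": 0.02,"z": 0,"spin": 0,"fingers": -1},
    {"x": -0.003,"y": 0.055,"z": 0,"spin": 0,"fingers": -1},
    {"x": -0.006,"y": 0.1,"z": 0,"spin": 0,"fingers": -1},
    {"x": -0.009,"y": 0.145,"z": 0,"spin": 0,"fingers": -1},
    {"x": -0.012,"y": 0.19,"z": 0,"spin": 0,"fingers": -1},
    {"x": -0.015,"y": 0.235,"z": 0,"spin": 0,"fingers": -1},
    {"x": -0.018,"y": 0.27,"z": 0,"spin": 0,"fingers": -1},
    {"x": -0.0195,"y": 0.287,"z": 0,"spin": 0,"fingers": -1},
    {"x": -0.0195,"y": 0.2925,"z": 0,"spin": 0,"fingers": -1},
    {"x": -0.0195,"y": 0.2925,"z": 0,"spin": 0,"fingers": -1},
  ],
)

```text
time_s: 12.8
tcp_pos: [0.6062, 0.1617, 0.2013]
eef_rot: [-180.0, -0.0, -179.0]
contact_force: [0.1, -0.9, -2.6]
gripper_width: 0.0097
gripper_force: 45.0
```

```bash
python3 go.py 0.606 0.162 0.1 -179
```

```text
t 12.8 pos [0.6062 0.1617 0.2013] rot [-1.7998e+02 -3.0000e-02 -1.7897e+02] w 0.0097 F [ 0.1 -0.9 -2.6]
shift [1.000e-04 3.000e-04 1.013e-01] dist 0.101 spin rad 0.001 deg 0.0 rows>= 1.6
```

Lower to just inside the rim first, then check force.

drive_tool(
  rows=[
    {"x": 0,"y": 0,"z": 0.025,"spin": 0,"fingers": -1},
    {"x": 0,"y": 0,"z": 0.05,"spin": 0,"fingers": -1},
    {"x": 0,"y": 0,"z": 0.065,"spin": 0,"fingers": -1},
    {"x": 0,"y": 0,"z": 0.075,"spin": 0,"fingers": -1},
    {"x": 0,"y": 0,"z": 0.082,"spin": 0,"fingers": -1},
    {"x": 0,"y": 0,"z": 0.082,"spin": 0,"fingers": -1},
  ],
)

```text
time_s: 13.55
tcp_pos: [0.6065, 0.1618, 0.1195]
eef_rot: [-180.0, -0.0, -179.0]
contact_force: [0.4, -0.1, -2.4]
gripper_width: 0.0097
gripper_force: 45.0
```

```bash
python3 go.py 0.606 0.162 0.1 -179;python3 - <<'E'
from h import *
c=snap('scene');s=c["pixels"][:,:,::-1]; t=cams.capture('top')
cv2.imwrite('pics/i.png',np.hstack([cv2.resize(s[70:220,220:345],(400,480),interpolation=cv2.INTER_CUBIC),cv2.resize(t["pixels"][110:230,148:248,::-1],(400,480),interpolation=cv2.INTER_CUBIC)]))
E
```

```text
t 13.55 pos [0.6065 0.1618 0.1195] rot [-1.7999e+02 -1.0000e-02 -1.7898e+02] w 0.0097 F [ 0.4 -0.1 -2.4]
shift [0.0004 0.0002 0.0195] dist 0.019 spin rad 0.0 deg 0.0 rows>= 0.3
```

View pics/i.png

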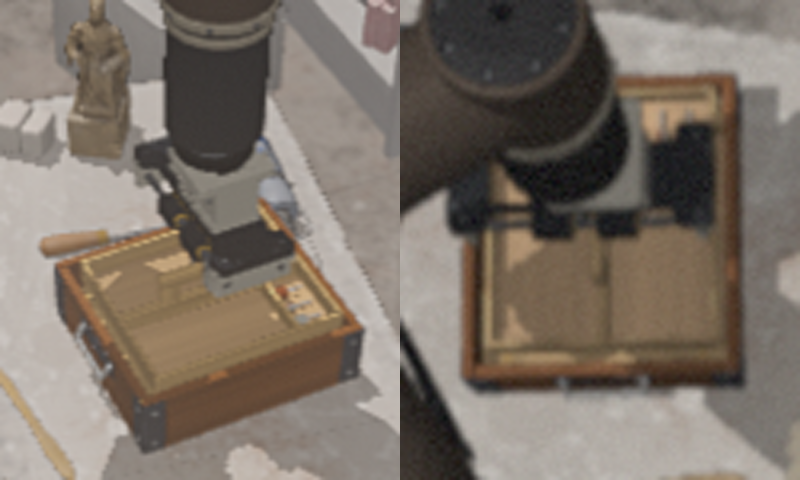

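The tray sits inside the rim with no contact force, so I seat it.

drive_tool(
  rows=[
    {"x": 0,"y": 0,"z": 0.008,"spin": 0,"fingers": -1},
    {"x": 0,"y": 0,"z": 0.014,"spin": 0,"fingers": -1},
    {"x": 0,"y": 0,"z": 0.018,"spin": 0,"fingers": -1},
    {"x": 0,"y": 0,"z": 0.0205,"spin": 0,"fingers": -1},
    {"x": 0,"y": 0,"z": 0.0205,"spin": 0,"fingers": -1},
  ],
)

```text
time_s: 14.28
tcp_pos: [0.6064, 0.1619, 0.0994]
eef_rot: [-180.0, -0.0, -179.0]
contact_force: [-1.1, 0.0, 0.1]
gripper_width: 0.0095
gripper_force: 45.0
```

drive_tool(
  rows=[
    {"x": 0,"y": 0,"z": 0,"spin": 0,"fingers": -0.4},
    {"x": 0,"y": 0,"z": 0,"spin": 0,"fingers": -0.4},
    {"x": 0,"y": 0,"z": 0,"spin": 0,"fingers": -0.4},
    {"x": 0,"y": 0,"z": -0.02,"spin": 0,"fingers": -0.4},
    {"x": 0,"y": 0,"z": -0.05,"spin": 0,"fingers": -0.4},
    {"x": 0,"y": 0,"z": -0.1,"spin": 0,"fingers": -0.4},
  ],
)

```text
time_s: 15.02
tcp_pos: [0.6056, 0.1615, 0.1985]
eef_rot: [-179.9, -0.2, -179.0]
contact_force: [0.1, 1.1, -0.3]
gripper_width: 0.0263
gripper_force: 0.0
```

```bash
python3 go.py 0.543 0.36 0.15 172; python3 go.py 0.543 0.36 0.15 -8
```

```text
t 15.03 pos [0.6056 0.1615 0.1985] rot [-179.91   -0.18 -178.99] w 0.0263 F [ 0.1  1.1 -0.3]
shift [0.0589 0.1996 0.0484] dist 0.214 spin rad 0.157 deg 9.0 rows>= 3.4
t 15.03 pos [0.6056 0.1615 0.1985] rot [-179.91   -0.18 -178.99] w 0.0263 F [ 0.1  1.1 -0.3]
shift [0.0589 0.1996 0.0484] dist 0.214 spin rad -2.984 deg -171.0 rows>= 16.0
```

```bash
python3 go.py 0.544 0.357 0.10 170.5
```

```text
t 15.03 pos [0.6056 0.1615 0.1985] rot [-179.91   -0.18 -178.99] w 0.0263 F [ 0.1  1.1 -0.3]
shift [0.0578 0.1967 0.0984] dist 0.227 spin rad 0.183 deg 10.5 rows>= 3.6
```

drive_tool(
  rows=[
    {"x": 0.01,"y": 0.035,"z": 0,"spin": 0.05,"fingers": 0.2},
    {"x": 0.024,"y": 0.08,"z": 0,"spin": 0.1,"fingers": 0.2},
    {"x": 0.038,"y": 0.13,"z": 0,"spin": 0.15,"fingers": 0.2},
    {"x": 0.052,"y": 0.175,"z": 0.01,"spin": 0.183,"fingers": 0.2},
    {"x": 0.058,"y": 0.195,"z": 0.04,"spin": 0.183,"fingers": 0.2},
    {"x": 0.058,"y": 0.197,"z": 0.08,"spin": 0.183,"fingers": 0.2},
    {"x": 0.058,"y": 0.197,"z": 0.098,"spin": 0.183,"fingers": 0.2},
    {"x": 0.058,"y": 0.197,"z": 0.098,"spin": 0.183,"fingers": 0.2},
  ],
)

```text
time_s: 16.02
tcp_pos: [0.5447, 0.3571, 0.1]
eef_rot: [-179.9, -0.1, 170.5]
contact_force: [-0.9, -0.7, 1.1]
gripper_width: 0.0528
gripper_force: 0.0
```

```bash
python3 go.py 0.544 0.357 0.0315 170.5; python3 - <<'E'
from h import *
c=snap('scene');s=c["pixels"][:,:,::-1]; t=cams.capture('top')
cv2.imwrite('pics/j.png',np.hstack([cv2.resize(s[60:180,220:320],(400,480),interpolation=cv2.INTER_CUBIC),cv2.resize(t["pixels"][110:230,100:200,::-1],(400,480),interpolation=cv2.INTER_CUBIC)]))
E
```

```text
t 16.02 pos [0.5447 0.3571 0.1   ] rot [-1.7987e+02 -7.0000e-02  1.7052e+02] w 0.0528 F [-0.9 -0.7  1.1]
shift [ 0.0006 -0.      0.0685] dist 0.069 spin rad 0.0 deg 0.0 rows>= 1.1
```

View pics/j.png

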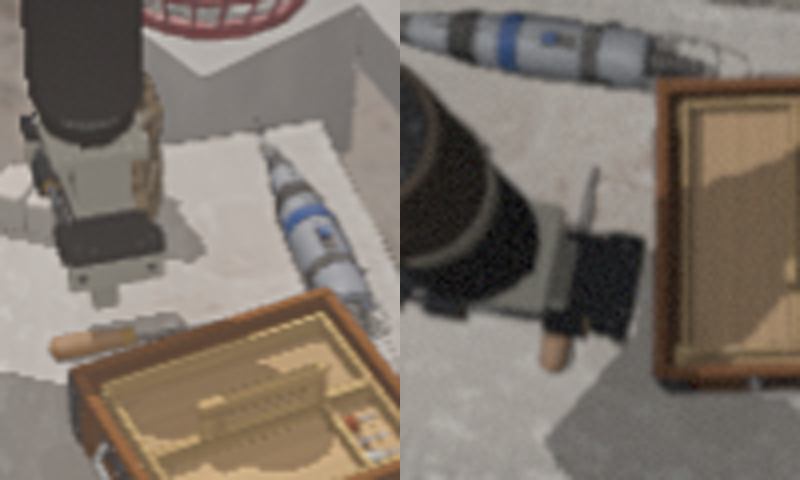

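drive_tool(
  rows=[
    {"x": 0,"y": 0,"z": 0.03,"spin": 0,"fingers": 0.2},
    {"x": 0,"y": 0,"z": 0.055,"spin": 0,"fingers": 0.2},
    {"x": 0,"y": 0,"z": 0.0675,"spin": 0,"fingers": 0.2},
    {"x": 0,"y": 0,"z": 0.0675,"spin": 0,"fingers": -1},
    {"x": 0,"y": 0,"z": 0.0675,"spin": 0,"fingers": -1},
    {"x": 0,"y": 0,"z": 0.0675,"spin": 0,"fingers": -1},
    {"x": 0,"y": 0,"z": 0.0675,"spin": 0,"fingers": -1},
  ],
  newtons=8,
)

```text
time_s: 17.0
tcp_pos: [0.5452, 0.3582, 0.0343]
eef_rot: [179.9, 0.0, 170.5]
contact_force: [0.0, 0.0, 0.6]
gripper_width: 0.0184
gripper_force: 0.0
```

drive_tool(
  rows=[
    {"x": 0,"y": 0,"z": 0.001,"spin": 0,"fingers": -1},
    {"x": 0,"y": 0,"z": 0.001,"spin": 0,"fingers": -1},
  ],
)

```text
time_s: 17.25
tcp_pos: [0.5454, 0.3585, 0.0336]
eef_rot: [179.9, 0.1, 170.6]
contact_force: [-1.1, 0.6, 6.4]
gripper_width: 0.0099
gripper_force: 6.9
```

drive_tool(
  rows=[
    {"x": 0,"y": 0.005,"z": 0,"spin": 0,"fingers": -1},
    {"x": 0,"y": 0.012,"z": 0,"spin": 0,"fingers": -1},
    {"x": 0,"y": 0.019,"z": 0,"spin": 0,"fingers": -1},
    {"x": 0,"y": 0.026,"z": 0,"spin": 0,"fingers": -1},
    {"x": 0,"y": 0.03,"z": 0,"spin": 0,"fingers": -1},
    {"x": 0,"y": 0.03,"z": 0,"spin": 0,"fingers": -1},
  ],
)

```text
time_s: 18.0
tcp_pos: [0.5502, 0.3866, 0.0336]
eef_rot: [-179.9, 0.0, 170.6]
contact_force: [-0.6, -4.5, 8.9]
gripper_width: 0.0101
gripper_force: 7.9
```

drive_tool(
  rows=[
    {"x": 0,"y": 0,"z": 0,"spin": 0,"fingers": 0.1},
    {"x": 0,"y": 0,"z": 0,"spin": 0,"fingers": 0.1},
    {"x": 0,"y": 0,"z": 0,"spin": 0,"fingers": 0.1},
    {"x": 0,"y": 0,"z": 0.006,"spin": 0,"fingers": 0.1},
    {"x": 0,"y": 0,"z": 0.0125,"spin": 0,"fingers": 0.1},
    {"x": 0,"y": 0,"z": 0.0125,"spin": 0,"fingers": -1},
    {"x": 0,"y": 0,"z": 0.0125,"spin": 0,"fingers": -1},
    {"x": 0,"y": 0,"z": 0.0125,"spin": 0,"fingers": -1},
    {"x": 0,"y": 0,"z": 0.0125,"spin": 0,"fingers": -1},
    {"x": 0,"y": 0,"z": 0.0125,"spin": 0,"fingers": -1},
  ],
  newtons=45,
)

```text
time_s: 19.25
tcp_pos: [0.5498, 0.3874, 0.0199]
eef_rot: [-180.0, -0.0, 170.5]
contact_force: [0.7, 0.1, -1.1]
gripper_width: 0.0189
gripper_force: 44.5
```

```bash
python3 go.py 0.55 0.36 0.2 170.5; python3 - <<'E'
from h import *
c=snap('scene','s1.png'); t=snap('top','t1.png')
E
```

```text
t 19.25 pos [0.5498 0.3874 0.0199] rot [-1.7999e+02 -1.0000e-02  1.7053e+02] w 0.0189 F [ 0.7  0.1 -1.1]
shift [-0.0047 -0.027  -0.1801] dist 0.182 spin rad 0.0 deg 0.0 rows>= 2.9
```

```bash
cat > butt.py <<'E'
import sys
from h import *
def butt(c,P,ax,z,img0=None,rad=16):
    im=c["pixels"]; hsv=cv2.cvtColor(im,cv2.COLOR_RGB2HSV); 
    p=proj(c,P)[0]
    m=((hsv[...,0]<18)&(hsv[...,1]>75)&(hsv[...,2]>70)).astype(np.uint8)
    yy,xx=np.mgrid[:420,:560]; m[(np.hypot(xx-p[0],yy-p[1])>rad)]=0
    n,l,s,cen=cv2.connectedComponentsWithStats(m)
    if n<2: return None
    k=1+np.argmax(s[1:,4]); q=np.argwhere(l==k)[:,::-1]
    W=onz(c,q,z)[:,:2]; a=np.array(ax); u=W@a; pr=W@np.array([-a[1],a[0]])
    return len(q),u.max(),u.min(),W[u>np.percentile(u,80)].mean(0).round(4),np.median(pr).round(4)
E
python3 - <<'E'
from butt import *
ax=[np.cos(np.radians(171)),np.sin(np.radians(171))]
for f,P in(('0.png',[.5035,.363,.01]),('1',[.509,.392,.01])):
    for n in('top','scene'):
        c=cams.capture(n)
        c["pixels"]=cv2.imread(f'pics/{n}0.png' if f=='0.png' else f'pics/{n[0]}1.png')[:,:,::-1].copy()
        b=butt(c,P,ax,.01); print(n,f,b, 'pred u',np.array(P[:2])@np.array(ax))
st=sensors.get_state(); print(st["tcp_pos"][:2]@np.array(ax), [.5452*ax[0]+.3585*ax[1]])
E
```

```text
top 0.png (76, np.float64(-0.4436715986621543), np.float64(-0.4915499125134057), array([0.5121, 0.3646]), np.float64(-0.4395)) pred u -0.4405153686800479
scene 0.png (84, np.float64(-0.4407449098119709), np.float64(-0.49740626489859685), array([0.5086, 0.3578]), np.float64(-0.4337)) pred u -0.4405153686800479
top 1 (19, np.float64(-0.4426110555094733), np.float64(-0.4555685667604602), array([0.5117, 0.3945]), np.float64(-0.4692)) pred u -0.44141105506715456
scene 1 (23, np.float64(-0.4407941935865901), np.float64(-0.45793421505952314), array([0.5095, 0.3873]), np.float64(-0.4637)) pred u -0.44141105506715456
-0.48247982519201826 [np.float64(-0.4824059275755463)]
```

drive_tool(
  rows=[
    {"x": 0,"y": 0,"z": -0.01,"spin": 0,"fingers": -1},
    {"x": 0,"y": 0,"z": -0.04,"spin": 0,"fingers": -1},
    {"x": 0,"y": 0,"z": -0.08,"spin": 0,"fingers": -1},
    {"x": 0,"y": 0,"z": -0.13,"spin": 0,"fingers": -1},
    {"x": 0,"y": 0,"z": -0.17,"spin": -0.04,"fingers": -1},
    {"x": 0,"y": 0,"z": -0.2,"spin": -0.09,"fingers": -1},
    {"x": 0,"y": 0,"z": -0.2,"spin": -0.14,"fingers": -1},
    {"x": 0,"y": 0,"z": -0.2,"spin": -0.183,"fingers": -1},
  ],
)

```text
time_s: 20.55
tcp_pos: [0.5499, 0.3875, 0.2217]
eef_rot: [179.9, 0.1, -178.9]
contact_force: [0.3, 0.0, -2.2]
gripper_width: 0.0191
gripper_force: 44.5
```

```bash
python3 go.py 0.5587 0.2062 0.2 -179
```

```text
t 20.55 pos [0.5499 0.3875 0.2217] rot [ 1.7992e+02  6.0000e-02 -1.7890e+02] w 0.0191 F [ 0.3  0.  -2.2]
shift [-0.0053 -0.1815  0.0214] dist 0.183 spin rad 0.002 deg 0.1 rows>= 2.9
```

drive_tool(
  rows=[
    {"x": -0.001,"y": -0.02,"z": 0,"spin": 0,"fingers": -1},
    {"x": -0.002,"y": -0.055,"z": 0,"spin": 0,"fingers": -1},
    {"x": -0.003,"y": -0.095,"z": 0,"spin": 0,"fingers": -1},
    {"x": -0.004,"y": -0.135,"z": 0,"spin": 0,"fingers": -1},
    {"x": -0.005,"y": -0.165,"z": 0,"spin": 0,"fingers": -1},
    {"x": -0.0053,"y": -0.179,"z": 0,"spin": 0,"fingers": -1},
    {"x": -0.0053,"y": -0.1815,"z": 0.021,"spin": 0,"fingers": -1},
    {"x": -0.0053,"y": -0.1815,"z": 0.05,"spin": 0,"fingers": -1},
    {"x": -0.0053,"y": -0.1815,"z": 0.06,"spin": 0,"fingers": -1},
    {"x": -0.0053,"y": -0.1815,"z": 0.06,"spin": 0,"fingers": -1},
  ],
)

```text
time_s: 21.8
tcp_pos: [0.5583, 0.206, 0.1599]
eef_rot: [-180.0, -0.0, -179.0]
contact_force: [-0.5, -0.3, -0.7]
gripper_width: 0.0191
gripper_force: 44.5
```

```bash
python3 go.py 0.5587 0.2062 0.0685 -179; python3 - <<'E'
from h import *
c=snap('scene');s=c["pixels"][:,:,::-1]; t=cams.capture('top')
cv2.imwrite('pics/k.png',np.hstack([cv2.resize(s[90:210,225:325],(400,480),interpolation=cv2.INTER_CUBIC),cv2.resize(t["pixels"][110:230,140:240,::-1],(400,480),interpolation=cv2.INTER_CUBIC)]))
E
```

```text
t 21.8 pos [0.5583 0.206  0.1599] rot [-1.7995e+02 -4.0000e-02 -1.7897e+02] w 0.0191 F [-0.5 -0.3 -0.7]
shift [-0.0005  0.0003  0.0914] dist 0.091 spin rad 0.0 deg 0.0 rows>= 1.5
```

View pics/k.png

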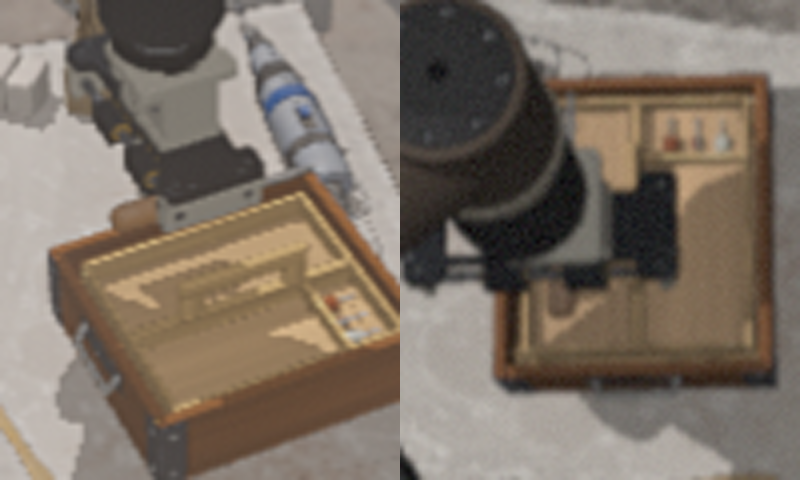

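The file hangs level over the long compartment, with the handle at crop (560,300) in the top half. I lower it now.

drive_tool(
  rows=[
    {"x": 0,"y": 0,"z": 0.025,"spin": 0,"fingers": -1},
    {"x": 0,"y": 0,"z": 0.05,"spin": 0,"fingers": -1},
    {"x": 0,"y": 0,"z": 0.07,"spin": 0,"fingers": -1},
    {"x": 0,"y": 0,"z": 0.082,"spin": 0,"fingers": -1},
    {"x": 0,"y": 0,"z": 0.089,"spin": 0,"fingers": -1},
    {"x": 0,"y": 0,"z": 0.0915,"spin": 0,"fingers": -1},
    {"x": 0,"y": 0,"z": 0.0915,"spin": 0,"fingers": -1},
  ],
)

```text
time_s: 22.78
tcp_pos: [0.5587, 0.2063, 0.0691]
eef_rot: [180.0, 0.0, -179.0]
contact_force: [-0.5, -0.0, -1.2]
gripper_width: 0.019
gripper_force: 44.5
```

drive_tool(
  rows=[
    {"x": 0,"y": 0,"z": 0.001,"spin": 0,"fingers": -1},
    {"x": 0,"y": 0,"z": 0.0015,"spin": 0,"fingers": -1},
    {"x": 0,"y": 0,"z": 0.0015,"spin": 0,"fingers": -0.3},
    {"x": 0,"y": 0,"z": 0.0015,"spin": 0,"fingers": -0.3},
    {"x": 0,"y": 0,"z": 0.0015,"spin": 0,"fingers": -0.3},
    {"x": 0,"y": 0,"z": -0.015,"spin": 0,"fingers": -0.3},
    {"x": 0,"y": 0,"z": -0.045,"spin": 0,"fingers": -0.3},
    {"x": 0,"y": 0,"z": -0.09,"spin": 0,"fingers": -0.3},
    {"x": 0,"y": 0,"z": -0.135,"spin": 0,"fingers": -0.3},
  ],
)

```text
time_s: 23.9
tcp_pos: [0.5584, 0.206, 0.2062]
eef_rot: [180.0, 0.0, -179.0]
contact_force: [0.7, 0.8, -0.4]
gripper_width: 0.0306
gripper_force: 0.0
```

```bash
python3 go.py 0.4074 -0.104 0.2 100;
```

```text
t 23.9 pos [0.5584 0.206  0.2062] rot [ 1.7999e+02  5.0000e-02 -1.7897e+02] w 0.0306 F [ 0.7  0.8 -0.4]
shift [ 0.1566 -0.3072  0.006 ] dist 0.345 spin rad 1.414 deg 81.0 rows>= 7.6
```

```bash
python3 go.py 0.410 -0.128 0.12 -80.7;
```

```text
t 23.9 pos [0.5584 0.206  0.2062] rot [ 1.7999e+02  5.0000e-02 -1.7897e+02] w 0.0306 F [ 0.7  0.8 -0.4]
shift [ 0.1544 -0.3313  0.086 ] dist 0.375 spin rad -1.715 deg -98.3 rows>= 9.2
```

drive_tool(
  rows=[
    {"x": 0.01,"y": -0.022,"z": 0,"spin": -0.171,"fingers": -0.3},
    {"x": 0.026,"y": -0.056,"z": 0,"spin": -0.343,"fingers": -0.3},
    {"x": 0.045,"y": -0.096,"z": 0,"spin": -0.515,"fingers": -0.3},
    {"x": 0.064,"y": -0.136,"z": 0,"spin": -0.686,"fingers": -0.3},
    {"x": 0.083,"y": -0.178,"z": 0.0,"spin": -0.858,"fingers": -0.3},
    {"x": 0.102,"y": -0.22,"z": 0.01,"spin": -1.029,"fingers": -0.3},
    {"x": 0.121,"y": -0.26,"z": 0.03,"spin": -1.2,"fingers": -0.3},
    {"x": 0.138,"y": -0.297,"z": 0.05,"spin": -1.372,"fingers": -0.3},
    {"x": 0.15,"y": -0.322,"z": 0.07,"spin": -1.544,"fingers": -0.3},
    {"x": 0.154,"y": -0.331,"z": 0.086,"spin": -1.715,"fingers": -0.3},
  ],
)

```text
time_s: 25.15
tcp_pos: [0.4097, -0.1288, 0.1181]
eef_rot: [-179.9, -0.0, -80.5]
contact_force: [0.2, 0.0, 0.6]
gripper_width: 0.0305
gripper_force: 0.0
```

```bash
python3 go.py 0.410 -0.128 0.02 -80.7;
```

```text
t 25.15 pos [ 0.4097 -0.1288  0.1181] rot [-1.7993e+02 -1.0000e-02 -8.0480e+01] w 0.0305 F [0.2 0.  0.6]
shift [-0.0008 -0.0003  0.0981] dist 0.098 spin rad 0.004 deg 0.2 rows>= 1.6
```

drive_tool(
  rows=[
    {"x": -0.001,"y": 0,"z": 0.025,"spin": 0,"fingers": -0.3},
    {"x": -0.001,"y": 0,"z": 0.05,"spin": 0,"fingers": -0.3},
    {"x": -0.001,"y": 0,"z": 0.075,"spin": 0,"fingers": -0.3},
    {"x": -0.001,"y": 0,"z": 0.09,"spin": 0,"fingers": -0.3},
    {"x": -0.001,"y": 0,"z": 0.0975,"spin": 0,"fingers": -0.3},
    {"x": -0.001,"y": 0,"z": 0.0975,"spin": 0,"fingers": -0.3},
    {"x": -0.001,"y": 0,"z": 0.0975,"spin": 0,"fingers": -1},
    {"x": -0.001,"y": 0,"z": 0.0975,"spin": 0,"fingers": -1},
    {"x": -0.001,"y": 0,"z": 0.0975,"spin": 0,"fingers": -1},
    {"x": -0.001,"y": 0,"z": 0.0975,"spin": 0,"fingers": -1},
  ],
  newtons=20,
)

```text
time_s: 26.4
tcp_pos: [0.4104, -0.1266, 0.0205]
eef_rot: [-180.0, -0.0, -80.7]
contact_force: [-1.3, 1.8, 6.5]
gripper_width: 0.0094
gripper_force: 20.0
```

```bash
python3 go.py 0.50 0.03 0.22 -40; python3 - <<'E'
from h import *
# handle ends along axis
c=cams.capture('scene'); im=c["pixels"]; st=sensors.get_state()
a=np.array([np.cos(np.radians(99.3)),np.sin(np.radians(99.3))])
for z,name,img in((.006,'now',im),(.006,'start',cv2.imread('pics/scene0.png')[:,:,::-1].copy())):
    h=cv2.cvtColor(img,cv2.COLOR_RGB2HSV); m=(h[...,0]<20)&(h[...,1]>85)
    p=proj(c,[.410,-.128,.006])[0]; yy,xx=np.mgrid[:420,:560]; m&=np.hypot(xx-p[0],yy-p[1])<20
    q=np.argwhere(m)[:,::-1]; W=onz(c,q,z)[:,:2]; u=W@a; print(name,len(q),u.min().round(4),u.max().round(4),(st["tcp_pos"][:2]@a).round(4))
E
```

```text
t 26.4 pos [ 0.4104 -0.1266  0.0205] rot [-179.96   -0.    -80.71] w 0.0094 F [-1.3  1.8  6.5]
shift [-0.14   -0.1138 -0.1995] dist 0.269 spin rad -0.71 deg -40.7 rows>= 4.3
now 48 -0.2392 -0.1283 -0.1912
start 55 -0.2392 -0.152 -0.1912
```

drive_tool(
  rows=[
    {"x": 0,"y": 0,"z": -0.01,"spin": 0,"fingers": -1},
    {"x": 0,"y": 0,"z": -0.05,"spin": 0,"fingers": -1},
    {"x": 0,"y": 0,"z": -0.1,"spin": 0,"fingers": -1},
    {"x": -0.015,"y": -0.012,"z": -0.15,"spin": -0.1,"fingers": -1},
    {"x": -0.04,"y": -0.033,"z": -0.19,"spin": -0.2,"fingers": -1},
    {"x": -0.07,"y": -0.057,"z": -0.2,"spin": -0.32,"fingers": -1},
    {"x": -0.1,"y": -0.081,"z": -0.2,"spin": -0.46,"fingers": -1},
    {"x": -0.125,"y": -0.101,"z": -0.2,"spin": -0.6,"fingers": -1},
    {"x": -0.14,"y": -0.114,"z": -0.2,"spin": -0.71,"fingers": -1},
  ],
)

```text
time_s: 27.58
tcp_pos: [0.5003, 0.0311, 0.2206]
eef_rot: [-180.0, 0.0, -39.8]
contact_force: [-0.8, -0.1, 0.2]
gripper_width: 0.0092
gripper_force: 20.0
```

```bash
python3 go.py 0.5633 0.1163 0.14 1
```

```text
t 27.57 pos [0.5003 0.0311 0.2206] rot [-179.99    0.    -39.75] w 0.0092 F [-0.8 -0.1  0.2]
shift [-0.006  -0.1057  0.0806] dist 0.133 spin rad -0.711 deg -40.8 rows>= 3.8
```

drive_tool(
  rows=[
    {"x": -0.001,"y": -0.015,"z": 0,"spin": -0.1,"fingers": -1},
    {"x": -0.002,"y": -0.04,"z": 0,"spin": -0.24,"fingers": -1},
    {"x": -0.004,"y": -0.07,"z": 0,"spin": -0.4,"fingers": -1},
    {"x": -0.005,"y": -0.095,"z": 0,"spin": -0.56,"fingers": -1},
    {"x": -0.006,"y": -0.106,"z": 0.02,"spin": -0.69,"fingers": -1},
    {"x": -0.006,"y": -0.106,"z": 0.05,"spin": -0.711,"fingers": -1},
    {"x": -0.006,"y": -0.106,"z": 0.075,"spin": -0.711,"fingers": -1},
    {"x": -0.006,"y": -0.106,"z": 0.081,"spin": -0.711,"fingers": -1},
    {"x": -0.006,"y": -0.106,"z": 0.081,"spin": -0.711,"fingers": -1},
  ],
)

```text
time_s: 28.7
tcp_pos: [0.5638, 0.1149, 0.1396]
eef_rot: [180.0, -0.0, 0.7]
contact_force: [-0.2, -0.0, 0.8]
gripper_width: 0.0093
gripper_force: 20.0
```

```bash
python3 go.py 0.5633 0.1163 0.0685 1
```

```text
t 28.7 pos [0.5638 0.1149 0.1396] rot [179.99  -0.     0.71] w 0.0093 F [-0.2 -0.   0.8]
shift [-0.0005 -0.0014  0.0711] dist 0.071 spin rad -0.005 deg -0.3 rows>= 1.1
```

drive_tool(
  rows=[
    {"x": 0,"y": -0.001,"z": 0.025,"spin": 0,"fingers": -1},
    {"x": 0,"y": -0.001,"z": 0.045,"spin": 0,"fingers": -1},
    {"x": 0,"y": -0.001,"z": 0.06,"spin": 0,"fingers": -1},
    {"x": 0,"y": -0.001,"z": 0.068,"spin": 0,"fingers": -1},
    {"x": 0,"y": -0.001,"z": 0.0715,"spin": 0,"fingers": -1},
    {"x": 0,"y": -0.001,"z": 0.0715,"spin": 0,"fingers": -1},
    {"x": 0,"y": -0.001,"z": 0.0715,"spin": 0,"fingers": -0.4},
    {"x": 0,"y": -0.001,"z": 0.0715,"spin": 0,"fingers": -0.4},
    {"x": 0,"y": -0.001,"z": 0.0715,"spin": 0,"fingers": -0.4},
  ],
)

```text
time_s: 29.82
tcp_pos: [0.5638, 0.116, 0.0678]
eef_rot: [-180.0, -0.0, 0.7]
contact_force: [-0.4, 0.4, -0.3]
gripper_width: 0.0259
gripper_force: 0.0
```

drive_tool(
  rows=[
    {"x": 0,"y": 0,"z": -0.01,"spin": 0,"fingers": -0.4},
    {"x": 0,"y": 0,"z": -0.04,"spin": 0,"fingers": -0.4},
    {"x": 0,"y": 0,"z": -0.09,"spin": 0,"fingers": -0.4},
    {"x": 0,"y": 0,"z": -0.14,"spin": 0,"fingers": -0.4},
    {"x": -0.02,"y": 0.04,"z": -0.17,"spin": 0,"fingers": -0.4},
    {"x": -0.04,"y": 0.09,"z": -0.17,"spin": 0,"fingers": -0.4},
    {"x": -0.05,"y": 0.14,"z": -0.17,"spin": 0,"fingers": -0.4},
    {"x": -0.05,"y": 0.2,"z": -0.17,"spin": 0,"fingers": -0.4},
    {"x": -0.05,"y": 0.25,"z": -0.17,"spin": 0,"fingers": -0.4},
    {"x": -0.05,"y": 0.3,"z": -0.17,"spin": 0,"fingers": -0.4},
  ],
)

```text
time_s: 31.08
tcp_pos: [0.5171, -0.1864, 0.2387]
eef_rot: [180.0, -0.1, 0.7]
contact_force: [0.9, 0.7, -0.9]
gripper_width: 0.0263
gripper_force: 0.0
```

```bash
python3 - <<'E'
from h import *
c=snap('scene','s9.png');s=c["pixels"][:,:,::-1]; t=snap('top','t9.png')
cv2.imwrite('pics/l.png',np.hstack([cv2.resize(s[115:215,230:330],(400,400),interpolation=cv2.INTER_CUBIC),cv2.resize(t["pixels"][120:220,150:250,::-1],(400,400),interpolation=cv2.INTER_CUBIC)]))
E
```

```text
(no output)
```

View pics/l.png

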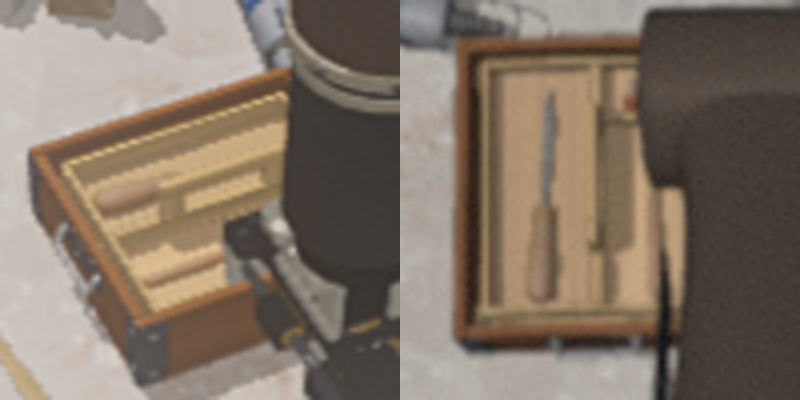

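```bash
python3 - <<'E'
from h import *
c=cams.capture('scene');t=cams.capture('top')
f=onz(t,[(187.5,143),(185,195)],.057); e=onz(t,[(150+135/4,120+58/4),(150+135/4,120+318/4)],.068)
print('file',f.round(4),f.mean(0).round(4),'tray edges',e.round(4),e.mean(0).round(4))
print('loop end',onz(c,[(230+145/4,115+280/4)],.055).round(4))
print('tray left corner, bottom corner', onz(c,[(230+62/4,115+165/4),(230+148/4,115+315/4)],.068).round(4))
E
```

```text
file [[0.686  0.1996 0.057 ]
 [0.5161 0.2047 0.057 ]] [0.6011 0.2022 0.057 ] tray edges [[0.7109 0.2105 0.068 ]
 [0.4996 0.2067 0.068 ]] [0.6053 0.2086 0.068 ]
loop end [[0.5189 0.1095 0.055 ]]
tray left corner, bottom corner [[0.5049 0.2426 0.068 ]
 [0.5012 0.0647 0.068 ]]
```

The file's middle is 2–4 mm from the compartment centre, and the loop tool is about 2 mm off target. Both are well inside tolerance, the tray is seated and the arm is clear, so I hand in.

```bash
python3 -c "
from plant import r
print(r.close_job())"
```

```text
the job is handed in; nothing more can be done
None
```

The finishing kit is packed and the job is handed in at about 31 s; no verdict came back, but my last measurements put the tray, short file and loop tool within tolerance, and the cork was seen lying flat before the tray covered it.

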